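# Lever open the sample case

### The job

Take the spatula out of its wooden stand and use its blade, through the notch in the front rim of the grey sample case, to lever up the flush lid; then swing the lid on until it stands upright by itself. Put the spatula back in the stand, blade down and fully home, and leave everything else on the bench where it is.

Things in the scene. Friction and masses are not known exactly. Their poses are not given: they have to be found in the camera images.
- case: Grey plastic sample case fixed to the bench, 130 (x) x 180 (y) x 70 mm high, hollow, free inside down to 45 height. Origin: centre of its underside; x points from its front to the hinge side (roughly to the robot's right), y along the front, z up. The top is flush at 70: front wall 5 thick (x -65 to -60), rim 12 wide (x -60 to -48), then the lid from x = -48.
- case_front (a point): Middle of the top edge of the case's front face, at (-65, 0, 70) mm of case, same axes. The front wall's top (5 thick) is the fulcrum for levering. A straight blade gets under the lid only when tilted about 40 degrees from vertical, handle towards the case's front, tip towards the hinge; tilted so it passes the notch with 2 mm to spare on either side.
- rim_mid (a point): Middle of the rim's top, at (-54, 0, 70) mm of case. The rim (12 deep) has one notch, the only opening in the top: 28 mm long along y, the rim's full 12 mm wide between front wall and lid edge, open down into the case. Its middle lies anywhere from y = -25 to +25 of the case: this is not reported, so look for it or feel for it with the blade.
- lid (a joint): Angle of the grey lid in rad: 0 closed and flush, grows as it opens upward, stop at 1.68 (1.57 = upright). Lid 106 mm long (hinge to front edge) x 160 wide (y) x 5 thick, 130 g. The hinge is stiff (0.15 N m of friction): the lid stays at any angle; 2 to 3 N up at the edge open it.
- lid_edge (a point): Middle of the lower front edge of the lid; moves with the lid. Closed: at (-48, 0, 65) of case. Its x axis points along the lid towards the hinge.
- lid_hinge (a point): Middle of the lid's hinge axis, on the lid's underside, at (58, 0, 65) of case; the axis runs along the case's y.
- stand: Light wooden block fixed to the bench, 70 (x) x 60 (y) x 75 high, with one upright slot right through its middle, 11 (x) x 23 (y). Origin: centre of its underside, z up.
- spatula: Spatula standing in the stand's slot, blade down. Origin: centre of the underside of its steel collar, which rests on the stand's top; z up along the handle, x normal to the blade's flat. Collar 22 (x) x 30 (y) mm, z 0 to 6; wooden handle 14 (x) x 18 (y), z 6 to 86; straight steel blade 2 (x) x 12 (y), z 0 to -65. About 90 g. Grip it firmly across the 14 mm, fingers closing along x.
- blade_tip (a point): End of the spatula's blade, at (0, 0, -65) of spatula.
- beaker: Bystander: glass beaker, 64 across, 60 high. Origin: centre of underside, as for all bystanders.
- amber: Bystander: amber bottle, 80 across, 160 high.
- tin: Bystander: flat round tin, 66 across, 35 high.
- wash: Bystander: clear plastic bottle, 66 across, 150 high.
- block: Bystander: wooden block, 90 x 60 x 45 high.
- jar: Bystander: white jar, 72 across, 60 high.
- vial_tray: Bystander: open metal tray, 110 x 80 x 30 high.
Things that resemble listed ones, but are neither listed nor needed, are in the scene too. What is shaped like the spatula but turquoise is not meant.

How it is judged:
On the way, in this order (a step that is already met when the one before it is completed fails the run):
1. the blade, resting under the lid, has levered it ajar (value of joint lid between 0.06 and 0.8 rad and contact force between spatula and lid above 0.3 N), for 0.05 s.
2. the lid stands about upright (value of joint lid above 1.35 rad), for 0.2 s.
At the end, for the whole second after the job is handed in: The lid stands open at more than 1.35 rad (77 degrees) and the spatula is back in the stand's slot, blade down: collar within 4 mm of the stand's top, within 8 mm of the slot's centre and within 0.1 rad of upright, released and at rest (value of joint lid above 1.35 rad and angle between spatula's own z axis and vertical below 0.1 rad and horizontal distance between spatula and stand below 0.008 m and height (world z) of spatula between 0.07 and 0.079 m and linear speed of spatula below 0.02 m/s); the robot touches nothing.
It fails at once if a bystander was pushed more than 30 mm or tipped (distance of any of beaker, amber, tin, wash, block, jar, vial_tray from where it was at the start of the episode above 0.03 m or angle between any of beaker, amber, tin, wash, block, jar, vial_tray's own z axis and vertical above 0.5 rad).
It also fails if it takes over 64 s, if anything falls off the work surface, if the arm or the gripper's body presses on something with over 40 N, if the wrist force passes 120 N, or if a joint passes its speed limit or range.

### The arm

A 7-joint arm with a two-finger parallel gripper is mounted at the origin on the work surface. World frame = base frame: x ahead of the robot, y to its left, z up, the work surface at z = 0. Lengths are in m, angles in rad, forces in N, time in s.
With the tool pointing down it reaches from about 0.4 to 0.85 m from the base axis. Payload 4.4 kg.
Tool frame: the origin (TCP) lies between the finger pads; the fingertips stand 11 mm ahead of it and the grasp point (between the pads) lies 8 mm behind it; z points along the fingers, y is the line along which they close (so a half turn about z gives the same grasp; the last joint's range is limited). The gripper opens to 94 mm and grips with 3 to 60 N. Pads are 16 mm wide; open, the fingers measure 119 mm over their backs; the gripper's body (75 mm by 177 mm) begins 78 mm behind the grasp point.
Start: joints at [1.224, 0.628, 0.038, 1.517, -0.027, 0.996, -0.02], TCP at [0.18, -0.625, 0.216] pointing down, gripper open.
Joint ranges: [-3.06, 3.06], [-0.37, 2.12], [-1.25, 1.32], [0.18, 2.47], [-1.1, 4.24], [0.23, 1.98], [-2.94, 2.94]. Speed limits (rad/s): [2.57, 2.57, 3.14, 3.14, 3.14, 3.14, 3.14].

### API

Orientations are given as a unit quaternion [w, x, y, z].
In Python, from workcell import r gives the robot as it stands.
- The arm moves only by the tool carry_out, never from a script. Its argument "increments" is a list of rows, each a list of 6 numbers: the shift along the tool's x, y, z normalised to -1 to 1, where 1 is 200 mm, then the turn, a rotation vector about the tool's x, y, z normalised to -1 to 1, where 1 is 45 degrees. In form: [[tx, ty, tz, rx, ry, rz], ...]. A call has 1 to 10 rows; each row is the pose to reach, as a shift and turn from the pose commanded when the call began, along the tool's axes at that moment; what a row does not reach only later rows make up. A row lasts 1/8 s, in which the tool goes at most 62.5 mm and 10.7 degrees, less where a joint would pass 70% of its speed; a pose out of reach is approached as far as the arm can. A call with a number of a shift or a turn outside -1 to 1 is refused whole. A call with a gripper value outside its range is refused whole. "grip" is the opening, from -1 (shut) to 1 (fully open), set as the call begins (left out, the last holds). The fingers move at their own pace and stop on an object; the grip force is fixed at half the most. Time passes only in rows, so rows that repeat a pose let the fingers close. It gives the time, the measured TCP pose, the force, the opening and the grip force at its end, in the units of the state.
- r.state(): the state, without advancing time (a new reading comes with each control period).
- r.camera(name): name is "scene" or "top" or "wrist"; returns a dict with "pixels" (480x640x3 uint8, blue, green, red), "K" (3x3 intrinsics, pixels), "R" (3x3) and "t" (3): a world point X has camera coordinates R X + t; the wrist camera has in their place "hand_eye" (4x4, takes a point from camera to tool coordinates, whose origin is the TCP and whose axes are the flange's). Camera axes: x right, y down, z forward; pixel columns grow to the right and rows downward; lengths in m; the calibration is good to about 2 mm. The wrist camera is an equidistant fisheye: a pixel r from the principal point sees the ray r / f radians off the axis. A picture is of the moment at which its call begins: read the wrist's pose just before it. There is no depth.
- r.finish_job(): hands the job in; it is judged then, once.
The state is a dict: "clock": time; "qpos": joint angles; "joint_vel": joint speeds; "joint_torque": joint torques, N m; "position": TCP position; "eef_rot": TCP orientation; "ft_force": force on the tool from outside, world axes, zero at the start; "wrist_torque": the same for the moment, N m; "gripper_width": finger opening in m; "grip_force": force on a finger pad.
Only numpy, scipy, OpenCV 4.12 (cv2) and the standard library are available. Lean on these libraries where they do the work, as an engineer would, in place of code of your own. Each camera call takes 0.05 s, during which the arm holds its last target. There are 200 camera calls.

## Working session

There is one attempt and no reset: what is moved stays moved. The work goes in short steps, Python scripts to look and compute and a tool call to move; the robot and the scene stay as the last step left them, time stands still between calls to the robot, and variables do not carry over. Pictures are saved under pics/ and viewed, at most 12 in all, crops included, and the job is handed in when it is done.

Besides the shell and the picture viewer there is one more tool, called after "Emit:" by a JSON object that holds its "fn" and its "kwargs". carry_out: Moves the arm, as the interface text tells. Its arguments: {"type":"object","properties":{"increments":{"type":"array","items":{"type":"array","items":{"type":"number"}}},"grip":{"type":"number"}},"required":["increments"]}

```bash
ls; mkdir -p pics; python3 - <<'E'
from workcell import r
import cv2,pickle
s=r.state();print(s)
d={}
for n in("scene","top","wrist"):
    c=r.camera(n);d[n]=c;cv2.imwrite(f"pics/{n}0.png",c["pixels"])
    print(n,{k:v for k,v in c.items() if k!="pixels"})
pickle.dump(d,open("cams0.pkl","wb"))
E
```

```text
pics
{'clock': 0.0, 'qpos': array([ 1.2242248 ,  0.62930008,  0.03844401,  1.51831762, -0.02698347,
        0.99627381, -0.02002406]), 'joint_vel': array([-0.00020218,  0.00046962, -0.00084256, -0.00101876, -0.00192495,
        0.00058477,  0.00044056]), 'joint_torque': array([ 6.20213905e-04, -5.49718523e+01,  1.14295565e+00, -1.86631680e+01,
       -5.25174569e-02,  2.35482288e-02,  1.38076357e-04]), 'position': array([ 0.17996724, -0.62395431,  0.21560008]), 'eef_rot': array([-8.79038034e-04,  9.90162789e-01,  1.39917329e-01, -1.41885962e-04]), 'ft_force': array([ 0.40068799, -0.04475119,  0.0862711 ]), 'wrist_torque': array([0.0320881 , 0.00697236, 0.02760769]), 'grip_force': 0.0, 'gripper_width': 0.0940228700594387}
scene {'K': array([[445.06581617,   0.        , 314.16632336],
       [  0.        , 445.06581617, 240.23993171],
       [  0.        ,   0.        ,   1.        ]]), 'R': array([[-0.56963175,  0.82169036, -0.01856407],
       [ 0.60850973,  0.40644756, -0.68155432],
       [-0.55248129, -0.39953139, -0.73153201]]), 't': array([ 0.34392095, -0.30978957,  1.42777824])
[... 191 characters left out ...]
, -0.99925958,  0.02310163],
       [-0.99568561,  0.02861641, -0.08826812],
       [ 0.08754167, -0.02571771, -0.99582883]]), 't': array([-0.01219262,  0.60086145,  1.48213259])}
wrist {'K': array([[371.64829954,   0.        , 326.99516981],
       [  0.        , 371.64829954, 241.39826907],
       [  0.        ,   0.        ,   1.        ]]), 'hand_eye': array([[-7.40600257e-04, -9.72551106e-01, -2.32688199e-01,
         6.66720320e-02],
       [ 9.99999690e-01, -6.57855326e-04, -4.33206768e-04,
         2.33928860e-04],
       [ 2.68240550e-04, -2.32688448e-01,  9.72551291e-01,
        -1.67891076e-01],
       [ 0.00000000e+00,  0.00000000e+00,  0.00000000e+00,
         1.00000000e+00]])}
```

View pics/top0.png

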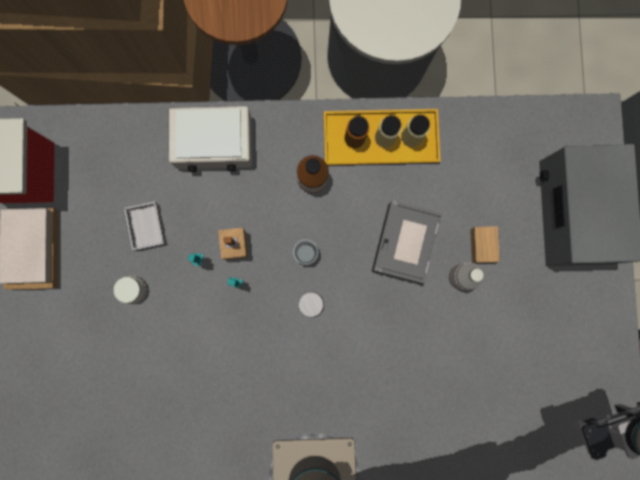

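View pics/scene0.png

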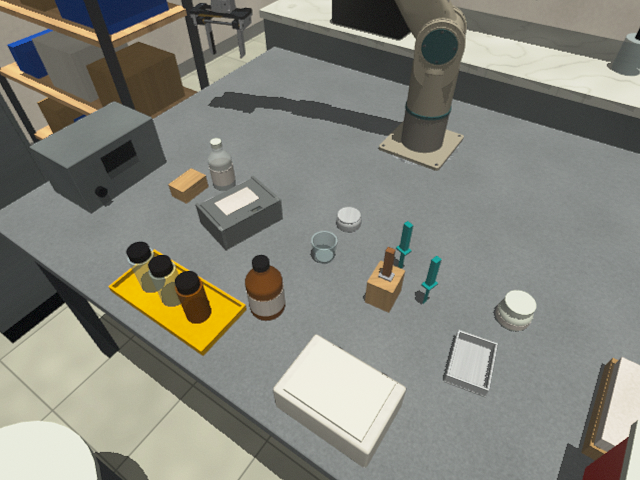

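The top view shows the stand at about (232,243), the case at about (408,243) with its front to the left, and a dark spot on the rim near (387,240). The turquoise lookalikes are at (196,258) and (235,282). The beaker is at (306,252). Next I enlarge the case and stand.

```bash
python3 - <<'E'
import cv2,numpy as np
t=cv2.imread("pics/top0.png");s=cv2.imread("pics/scene0.png")
a=cv2.resize(t[195:290,365:450],None,fx=5.8,fy=5.8,interpolation=cv2.INTER_CUBIC)   # 493x551
b=cv2.resize(t[222:266,212:256],(290,290),interpolation=cv2.INTER_CUBIC)
c=cv2.resize(s[175:250,190:290],(290,218),interpolation=cv2.INTER_CUBIC)
o=np.zeros((551,790,3),np.uint8);o[:,:493]=a;o[:290,498:788]=b;o[300:518,498:788]=c
cv2.imwrite("pics/crop0.png",o)
E
```

```text
(no output)
```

View pics/crop0.png

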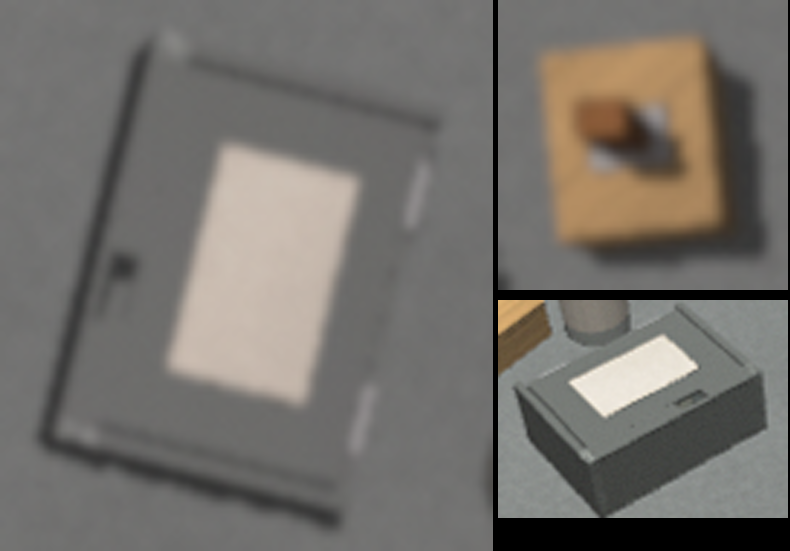

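The dark notch on the rim is seen at crop (115,286), about full-image (385,244). The stand's long side lies along world x. Now helpers and rough positions.

```bash
cat > h.py <<'E'
import numpy as np, cv2, pickle
from scipy.spatial.transform import Rotation as Rn
def ray(c,uv,pose=None):
    """camera centre and unit ray(s) in world"""
    K=c["K"]; p=(np.atleast_2d(uv)-K[:2,2])/K[0,0]
    if "R" in c:
        d=np.c_[p,np.ones(len(p))]@c["R"]; C=-c["R"].T@c["t"]
    else:
        th=np.linalg.norm(p,axis=1,keepdims=True); d=np.c_[p/th*np.sin(th),np.cos(th)]
        T=mat(pose)@c["hand_eye"]; d=d@T[:3,:3].T; C=T[:3,3]
    return C,d/np.linalg.norm(d,axis=1,keepdims=True)
def at_z(c,uv,z,pose=None):
    C,d=ray(c,uv,pose); return C+d*((z-C[2])/d[:,2])[:,None]
def mat(pose):
    T=np.eye(4); T[:3,:3]=Rn.from_quat(np.roll(pose[1],-1)).as_matrix(); T[:3,3]=pose[0]; return T
def project(c,X,pose=None):
    X=np.atleast_2d(X)
    if "R" in c: q=X@c["R"].T+c["t"]; return q[:,:2]/q[:,2:]*c["K"][0,0]+c["K"][:2,2]
    T=np.linalg.inv(mat(pose)@c["hand_eye"]); q=X@T[:3,:3].T+T[:3,3]
    n=np.linalg.norm(q[:,:2],axis=1); th=np.arctan2(n,q[:,2])
    return q[:,:2]/n[:,None]*th[:,None]*c["K"][0,0]+c["K"][:2,2]
def pose(s): return (s["position"],s["eef_rot"])
def down(yaw_y,tilt=0):
    """tool rotation: y axis at world angle yaw_y, z down, then tilted about tool x"""
    y=np.array([np.cos(yaw_y),np.sin(yaw_y),0]); z=np.array([0,0,-1.])
    return np.c_[np.cross(y,z),y,z]@Rn.from_rotvec([tilt,0,0]).as_matrix()
def inc(s,pos,Rt):
    """row to a target TCP pose from state s"""
    T=mat(pose(s)); R0=T[:3,:3]
    return np.round(np.r_[R0.T@(np.array(pos)-T[:3,3])/.2, Rn.from_matrix(R0.T@Rt).as_rotvec()/(np.pi/4)],4)
E
python3 - <<'E'
from h import *
from workcell import r
d=pickle.load(open("cams0.pkl","rb"));c=d["top"]
f=lambda p:np.array(p)/5.8+[365,195]
print("case top pts",at_z(c,[f((155,45)),f((440,125)),f((335,500)),f((55,430)),f((115,286))],.07).round(3))
g=lambda p:(np.array(p)-[498,0])/(290/44)+[212,222]
print("stand",at_z(c,[g((540,52)),g((705,38)),g((725,230)),g((557,240))],.075).round(3))
print("beaker",at_z(c,[306,252],.06).round(3),"amber",at_z(c,[313,165],.16).round(3),"turq",at_z(c,[[196,258],[235,282]],.12).round(3))
s=r.state()
for p in([.53,-.12,.30],):
    print(inc(s,p,down(np.radians(-22))))
E
```

```text
case top pts [[ 0.687 -0.214  0.07 ]
 [ 0.649 -0.336  0.07 ]
 [ 0.489 -0.283  0.07 ]
 [ 0.523 -0.165  0.07 ]
 [ 0.584 -0.193  0.07 ]]
stand [[0.631 0.217 0.075]
 [0.634 0.155 0.075]
 [0.562 0.149 0.075]
 [0.56  0.212 0.075]]
beaker [[0.571 0.003 0.06 ]] amber [[ 0.768 -0.019  0.16 ]] turq [[0.56  0.264 0.12 ]
 [0.5   0.173 0.12 ]]
[ 2.3797e+00 -1.9373e+00 -4.1820e-01 -1.7000e-03 -9.0000e-04 -1.1536e+00]
```

Emit:
{"fn": "carry_out", "kwargs": {"increments": [[1,-0.6,-0.2,0,0,0],[1,-0.6,-0.2,0,0,0],[1,-0.6,-0.2,0,0,0],[1,-0.6,-0.2,0,0,0],[1,-0.6,-0.2,0,0,0]]}}

```text
clock: 0.78
position: [0.3432, -0.4503, 0.2571]
eef_rot: [-0.0, 0.99, 0.144, 0.001]
ft_force: [-0.6, -1.1, -1.0]
gripper_width: 0.0938
grip_force: 0.0
```

Emit:
{"fn": "carry_out", "kwargs": {"increments": [[1,-0.6,0,0,0,0],[1,-0.6,0,0,0,0],[1,-0.6,0,0,0,0],[1,-0.6,0,0,0,0],[1,-0.6,0,0,0,0]]}}

```text
clock: 1.4
position: [0.5002, -0.2803, 0.2559]
eef_rot: [-0.001, 0.99, 0.143, 0.0]
ft_force: [0.4, -1.0, 0.4]
gripper_width: 0.0942
grip_force: 0.0
```

```bash
python3 - <<'E'
from h import *
from workcell import r
s=r.state();print(s["clock"],s["position"],s["qpos"].round(2));print(inc(s,[.58,-.22,.26],down(np.radians(-22))))
E
```

```text
1.4 [ 0.50020706 -0.2802538   0.25591161] [ 0.46  0.47 -0.    1.69 -0.    0.98 -0.82]
[ 4.6790e-01 -1.7620e-01 -1.9800e-02 -1.1000e-03 -1.9000e-03 -1.1462e+00]
```

Emit:
{"fn": "carry_out", "kwargs": {"increments": [[0.47,-0.18,0,0,0,-0.9],[0.47,-0.18,0,0,0,-0.9],[0.47,-0.18,0,0,0,-0.9],[0.47,-0.18,0,0,0,-0.9],[0.47,-0.18,0,0,0,-0.9],[0.47,-0.18,0,0,0,-0.9],[0.47,-0.18,0,0,0,-0.9]]}}

```text
clock: 2.28
position: [0.578, -0.2232, 0.2565]
eef_rot: [0.0, 0.881, 0.473, -0.0]
ft_force: [-0.5, 0.3, 0.7]
gripper_width: 0.094
grip_force: 0.0
```

```bash
python3 - <<'E'
from h import *
from workcell import r
s=r.state();c=r.camera("wrist");pickle.dump((c,pose(s)),open("w1.pkl","wb"));cv2.imwrite("pics/w1.png",c["pixels"])
print(s["position"],s["joint_vel"].round(3), s["qpos"].round(2))
E
```

```text
[ 0.57799212 -0.22315804  0.25648075] [-0.005 -0.001 -0.005  0.    -0.    -0.     0.003] [ 0.44  0.55 -0.19  1.55  0.11  1.05 -0.37]
```

View pics/w1.png

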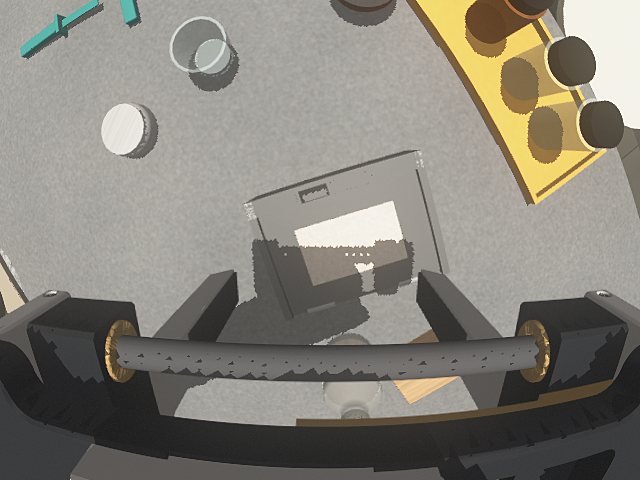

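The notch is visible at about (314,193), front edge of the case from (248,203) to (420,152). I enlarge it.

```bash
python3 - <<'E'
import cv2
t=cv2.imread("pics/w1.png")
cv2.imwrite("pics/w1c.png",cv2.resize(t[145:245,238:438],None,fx=4,fy=4,interpolation=cv2.INTER_CUBIC))
E
```

```text
(no output)
```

View pics/w1c.png

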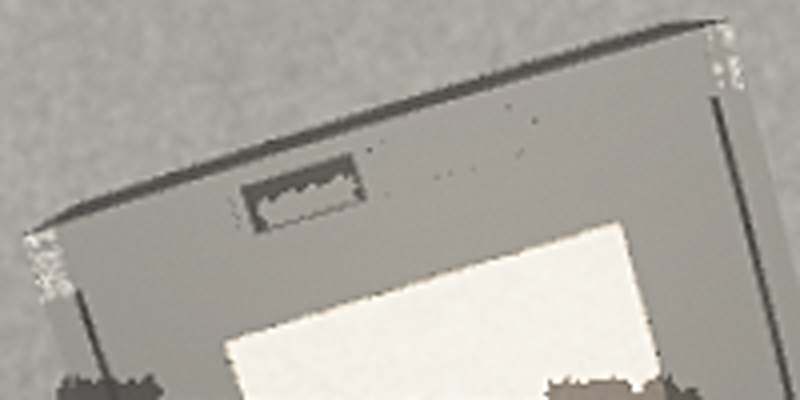

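The crop shows the front top edge from (30,234) to (730,21), and notch corners at (242,186), (352,155), (366,199) and (260,232).

```bash
cat >> h.py <<'E'
E
python3 - <<'E'
from h import *
c,p=pickle.load(open("w1.pkl","rb"))
f=lambda P:(np.array(P)+.5)/4-.5+[238,145]
N=at_z(c,f([(242,186),(352,155),(366,199),(260,232)]),.07,p);E=at_z(c,f([(30,234),(730,21)]),.07,p)
print(N.round(4),E.round(4))
print("edge len",np.linalg.norm(E[1]-E[0]),"notch",[np.linalg.norm(N[i]-N[i-1]).round(4) for i in range(4)])
y=(E[1]-E[0])/np.linalg.norm(E[1]-E[0]);print("yaw y",np.degrees(np.arctan2(y[1],y[0])), "notch long",[np.degrees(np.arctan2(*(v[1::-1]))) for v in(N[1]-N[0],N[2]-N[3])])
x=np.array([y[1],-y[0],0]);m=E.mean(0)
print("notch in case: x,y",[(round((n-m)@x*1e3-65,1),round((n-m)@y*1e3,1)) for n in N], "front",m)
d=pickle.load(open("cams0.pkl","rb"))
for k in("top","scene"): print(k,project(d[k],np.r_[N.mean(0)[None],E]).round(1))
from workcell import r
s=r.state();print(inc(s,[.58,.13,.26],down(np.radians(4))))
E
```

```text
[[ 0.5721 -0.1817  0.07  ]
 [ 0.5981 -0.1901  0.07  ]
 [ 0.595  -0.2008  0.07  ]
 [ 0.5694 -0.1933  0.07  ]] [[ 0.5225 -0.162   0.07  ]
 [ 0.6927 -0.2123  0.07  ]]
edge len 0.17748616239396495 notch [np.float64(0.0119), np.float64(0.0273), np.float64(0.0111), np.float64(0.0267)]
yaw y -16.451138633308215 notch long [np.float64(-17.981805978924015), np.float64(-16.291951193851627)]
notch in case: x,y [(np.float64(-60.2), np.float64(-35.6)), (np.float64(-59.5), np.float64(-8.2)), (np.float64(-48.4), np.float64(-8.1)), (np.float64(-48.3), np.float64(-34.8))] front [ 0.60756424 -0.18714672  0.07      ]
top [[384.3 244.3]
 [373.4 269.3]
 [390.8 200.5]]
scene [[256.2 208.7]
 [280.1 199.5]
 [220.8 231. ]]
[ 1.4764e+00 -9.6610e-01 -1.7900e-02  1.0000e-04  4.0000e-04 -8.3330e-01]
```

Emit:
{"fn": "carry_out", "kwargs": {"increments": [[0.75,-0.5,0,0,0,-0.83],[0.75,-0.5,0,0,0,-0.83],[0.75,-0.5,0,0,0,-0.83],[0.75,-0.5,0,0,0,-0.83],[0.75,-0.5,0,0,0,-0.83]]}}

```text
clock: 2.95
position: [0.5775, -0.0419, 0.2566]
eef_rot: [0.0, 0.683, 0.731, -0.0]
ft_force: [-0.7, 0.4, 0.1]
gripper_width: 0.0943
grip_force: 0.0
```

```bash
python3 - <<'E'
from h import *
from workcell import r
s=r.state();print(s["position"],s["qpos"].round(2));print(inc(s,[.58,.13,.27],down(np.radians(4))))
E
```

```text
[ 0.57748485 -0.0419273   0.25659869] [ 0.27  0.5  -0.38  1.66  0.21  1.01 -0.11]
[ 8.568e-01  7.110e-02 -6.730e-02  2.000e-04  4.000e-04 -2.100e-03]
```

Emit:
{"fn": "carry_out", "kwargs": {"increments": [[0.86,0.07,-0.07,0,0,0],[0.86,0.07,-0.07,0,0,0],[0.86,0.07,-0.07,0,0,0],[0.86,0.07,-0.07,0,0,0],[0.86,0.07,-0.07,0,0,0]]}}

```text
clock: 3.58
position: [0.5799, 0.1285, 0.2702]
eef_rot: [0.001, 0.684, 0.73, -0.001]
ft_force: [-0.1, -0.6, -0.4]
gripper_width: 0.0941
grip_force: 0.0
```

```bash
python3 - <<'E'
from h import *
from workcell import r
s=r.state();c=r.camera("wrist");pickle.dump((c,pose(s)),open("w2.pkl","wb"))
u=project(c,[.597,.183,.12],pose(s))[0];print(u,s["position"],s["joint_vel"].round(3))
x,y=(u-60).clip(0).astype(int)
cv2.imwrite("pics/w2.png",cv2.resize(c["pixels"][y:y+120,x:x+140],None,fx=5,fy=5,interpolation=cv2.INTER_CUBIC));print(x,y)
E
```

```text
[351.70569152 169.79747739] [0.57991032 0.12849717 0.27020545] [ 0.024 -0.002  0.011  0.004 -0.001  0.     0.005]
291 109
```

View pics/w2.png

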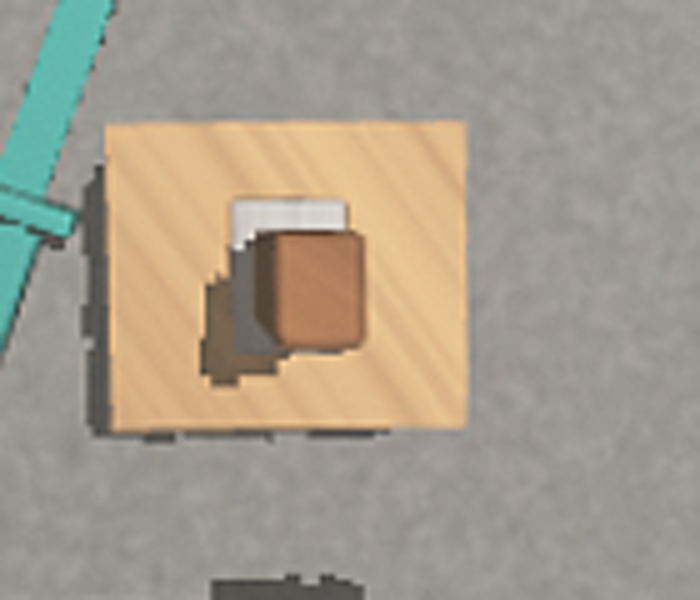

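Crop: stand top corners at (105,122), (467,121), (468,428), (112,431); handle top corners at (276,232), (364,232), (366,347), (280,348). The handle's narrow side is along image x, which is the tool's y.

```bash
python3 - <<'E'
from h import *
from workcell import r
c,p=pickle.load(open("w2.pkl","rb"))
f=lambda P:(np.array(P)+.5)/5-.5+[291,109]
S=at_z(c,f([(105,122),(467,121),(468,428),(112,431)]),.075,p);H=at_z(c,f([(276,232),(364,232),(366,347),(280,348)]),.161,p)
for n,Q in(("stand",S),("handle",H)):
    print(n,Q.mean(0).round(4),[np.linalg.norm(Q[i]-Q[i-1]).round(4) for i in range(4)],[np.degrees(np.arctan2(*((Q[a]-Q[b])[1::-1]))).round(1) for a,b in((1,0),(2,3))],np.degrees(np.arctan2(*((Q[0]-Q[3])[1::-1]))).round(1))
s=r.state()
m=(S.mean(0)+H.mean(0))/2
for z in(.20,.125): print(inc(s,[m[0],m[1],z-.008],down(np.radians(4.5))))
E
```

```text
stand [0.5965 0.1871 0.075 ] [np.float64(0.0606), np.float64(0.0703), np.float64(0.0606), np.float64(0.0702)] [np.float64(4.5), np.float64(4.5)] 94.8
handle [0.5964 0.1872 0.161 ] [np.float64(0.0173), np.float64(0.0131), np.float64(0.0172), np.float64(0.0129)] [np.float64(4.4), np.float64(4.9)] 96.0
[ 0.2913  0.1016  0.3903 -0.0006  0.0022 -0.0177]
[ 2.919e-01  1.018e-01  7.653e-01 -6.000e-04  2.200e-03 -1.770e-02]
```

Emit:
{"fn": "carry_out", "kwargs": {"increments": [[0.29,0.1,0.2,0,0,-0.02],[0.29,0.1,0.2,0,0,-0.02],[0.29,0.1,0.4,0,0,-0.02],[0.29,0.1,0.6,0,0,-0.02],[0.29,0.1,0.765,0,0,-0.02],[0.29,0.1,0.765,0,0,-0.02],[0.29,0.1,0.765,0,0,-0.02]], "grip": 0.2}}

```text
clock: 4.5
position: [0.5968, 0.1888, 0.1188]
eef_rot: [0.001, 0.677, 0.736, 0.001]
ft_force: [0.4, 0.6, -0.2]
gripper_width: 0.0562
grip_force: 0.0
```

Emit:
{"fn": "carry_out", "kwargs": {"increments": [[0,0,0,0,0,0],[0,0,0,0,0,0],[0,0,0,0,0,0],[0,0,0,0,0,0],[0,0,0,0,0,0],[0,0,0,0,0,0]], "grip": -1}}

```text
clock: 5.25
position: [0.5957, 0.1897, 0.1176]
eef_rot: [0.0, 0.677, 0.736, 0.0]
ft_force: [-0.5, -0.2, 1.4]
gripper_width: 0.014
grip_force: 30.0
```

Emit:
{"fn": "carry_out", "kwargs": {"increments": [[0,0,-0.2,0,0,0],[0,0,-0.4,0,0,0],[0,0,-0.65,0,0,0],[0,0,-0.9,0,0,0],[0,0,-0.9,0,0,0]]}}

```text
clock: 5.88
position: [0.5976, 0.1909, 0.3017]
eef_rot: [0.002, 0.677, 0.736, 0.004]
ft_force: [0.1, 0.2, -1.0]
gripper_width: 0.0136
grip_force: 30.0
```

```bash
cat >> h.py <<'E'
CX=np.radians(-106.6); cx=np.array([np.cos(CX),np.sin(CX),0]); cy=np.array([-cx[1],cx[0],0])
N0=np.array([.58365,-.19148,0])+cx*.054*1  # origin: case x=0 on the notch's middle line
LT=.1076; OFF=.0024
def tcp_for_tip(x,z,tilt_deg):
    """TCP pose with the blade tip at case (x mm, z mm) on the notch's line"""
    Rt=down(CX+np.pi,np.radians(tilt_deg))
    return N0+cx*x/1e3+[0,0,z/1e3]-Rt[:,2]*LT+Rt[:,0]*OFF, Rt
def tip(s):
    T=mat(pose(s)); X=T[:3,3]+T[:3,2]*LT-T[:3,0]*OFF; d=X-N0
    return np.round([d@cx*1e3,d@cy*1e3,X[2]*1e3, np.degrees(np.arctan2(T[:3,2]@cx,-T[2,2]))],1)
def along(L,t=40):  # L mm past the notch's middle
    t=np.radians(t); return -54+L*np.sin(t), 67.5-L*np.cos(t)
E
python3 - <<'E'
from h import *
from workcell import r
s=r.state();print(s["gripper_width"],s["position"])
P,R=tcp_for_tip(*along(-60),40);print(P,inc(s,P,R)); print(tcp_for_tip(*along(20),40)[0])
E
```

```text
0.013596357035831022 [0.59759668 0.19085862 0.30172925]
[ 0.61212758 -0.0875531   0.19588905] [-1.3945 -0.049   0.5256  0.7891 -0.5278 -1.4603]
[ 0.59743662 -0.13683293  0.13460549]
```

Emit:
{"fn": "carry_out", "kwargs": {"increments": [[-0.65,-0.05,0,0,0,-0.8],[-0.65,-0.05,0,0,0,-0.8],[-0.65,-0.05,0,0,0,-0.8],[-0.65,-0.05,0,0,0,-0.8],[-0.65,-0.05,0,0,0,-0.8]]}}

```text
clock: 6.5
position: [0.5958, 0.0587, 0.2961]
eef_rot: [-0.001, 0.416, 0.909, -0.001]
ft_force: [-0.5, 0.0, -0.1]
gripper_width: 0.0135
grip_force: 30.0
```

```bash
python3 - <<'E'
from h import *
from workcell import r
s=r.state();print(s["qpos"].round(2),s["position"])
P,R=tcp_for_tip(*along(-60),40);print(inc(s,P,R))
E
```

```text
[ 0.2   0.53 -0.56  1.55  0.3   1.16  0.29] [0.59581789 0.05871196 0.29605872]
[-0.6079 -0.4149  0.5007  0.8625 -0.2555 -0.694 ]
```

Emit:
{"fn": "carry_out", "kwargs": {"increments": [[-0.3,-0.2,0.1,0.22,-0.06,-0.17],[-0.5,-0.35,0.2,0.43,-0.13,-0.35],[-0.6,-0.4,0.3,0.65,-0.19,-0.52],[-0.608,-0.415,0.4,0.8625,-0.2555,-0.694],[-0.608,-0.415,0.5,0.8625,-0.2555,-0.694],[-0.608,-0.415,0.5,0.8625,-0.2555,-0.694],[-0.608,-0.415,0.5,0.8625,-0.2555,-0.694],[-0.608,-0.415,0.5,0.8625,-0.2555,-0.694]]}}

```text
clock: 7.5
position: [0.614, -0.0886, 0.1994]
eef_rot: [-0.047, 0.138, 0.93, -0.338]
ft_force: [-0.2, -0.6, -0.7]
gripper_width: 0.0136
grip_force: 30.0
```

```bash
python3 - <<'E'
from h import *
from workcell import r
s=r.state();print(s["qpos"].round(2),s["position"],s["ft_force"].round(1),"tip",tip(s))
P,R=tcp_for_tip(*along(-60),40);print(inc(s,P,R))
P,R=tcp_for_tip(*along(-15),40);print(inc(s,P,R))
c=r.camera("scene");cv2.imwrite("pics/s1.png",c["pixels"])
a=c["pixels"][90:270,160:400]
c=r.camera("wrist");pickle.dump((c,pose(s)),open("w3.pkl","wb"))
T=mat(pose(s));print("proj tip, notch",project(c,[T[:3,3]+T[:3,2]*LT-T[:3,0]*OFF,N0+cx*-.054+[0,0,.07]],pose(s)))
o=np.zeros((600,800,3),np.uint8);o[:360,:480]=cv2.resize(a,None,fx=2,fy=2)
o[360:,:320]=cv2.resize(c["pixels"],(320,240));b=c["pixels"][130:250,260:420];o[360:600,330:650]=cv2.resize(b,None,fx=2,fy=2)
cv2.imwrite("pics/m1.png",o)
E
```

```text
[-0.02  0.83 -0.4   1.47  0.83  1.48  0.57] [ 0.61396677 -0.08855992  0.19935593] [-0.2 -0.6 -0.7] tip [-92.3   2.4 116.8  39.9]
[ 0.0104  0.0127  0.0119  0.0028  0.004  -0.0076]
[ 0.0111  0.0122  0.2369  0.0028  0.004  -0.0076]
proj tip, notch [[327.09692637 246.52549234]
 [327.7073456  227.68972179]]
```

View pics/m1.png

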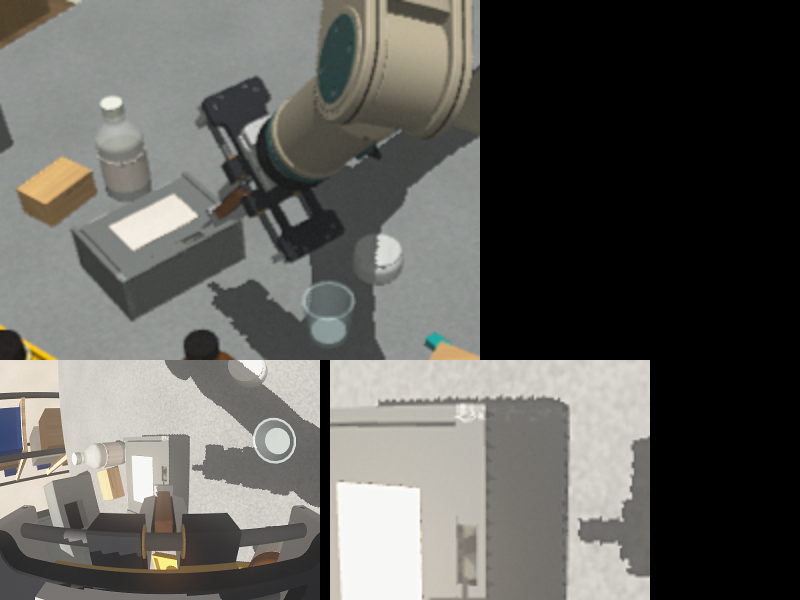

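The scene panel shows the blade tilted over the notch in the right direction. The wrist panel shows the notch at about u=329 (predicted 328) with the blade at 327, so the model agrees within 1 mm.

Emit:
{"fn": "carry_out", "kwargs": {"increments": [[0.011,0.014,0.1,0.003,0.004,-0.008],[0.011,0.014,0.2,0.003,0.004,-0.008],[0.011,0.014,0.237,0.003,0.004,-0.008],[0.011,0.014,0.237,0.003,0.004,-0.008],[0.011,0.014,0.237,0.003,0.004,-0.008]]}}

```text
clock: 8.22
position: [0.6036, -0.1131, 0.1595]
eef_rot: [-0.05, 0.133, 0.93, -0.339]
ft_force: [0.5, -0.2, -1.2]
gripper_width: 0.0137
grip_force: 30.0
```

```bash
python3 - <<'E'
from h import *
from workcell import r
s=r.state();print(s["qpos"].round(2),s["position"],s["ft_force"].round(1),"tip",tip(s),along(-15))
for L in(-15,18):
    P,R=tcp_for_tip(*along(L),40);P=P-cx*.0005;print(inc(s,P,R))
s=r.state();c=r.camera("wrist");pickle.dump((c,pose(s)),open("w4.pkl","wb"))
T=mat(pose(s));X=lambda x,y,z:N0+cx*x/1e3+cy*y/1e3+[0,0,z/1e3]
print(project(c,[T[:3,3]+T[:3,2]*LT-T[:3,0]*OFF]+[X(a,b,70) for a in(-60,-48) for b in(-14,14)],pose(s)).round(1))
cv2.imwrite("pics/w4.png",cv2.resize(c["pixels"][185:285,270:390],None,fx=6,fy=6,interpolation=cv2.INTER_CUBIC))
E
```

```text
[ 0.01  0.86 -0.39  1.53  0.86  1.4   0.54] [ 0.60357767 -0.11311053  0.15946488] [ 0.5 -0.2 -1.2] tip [-65.6  -0.9  77.1  40. ] (np.float64(-63.641814145298085), np.float64(78.99066664678467))
[-0.0044 -0.012  -0.0027 -0.001  -0.0001  0.007 ]
[-4.400e-03 -1.190e-02  1.623e-01 -1.000e-03 -1.000e-04  7.000e-03]
[[327.1 246.5]
 [327.5 227.4]
 [327.3 261.9]
 [316.  225.5]
 [316.1 259.1]]
```

View pics/w4.png

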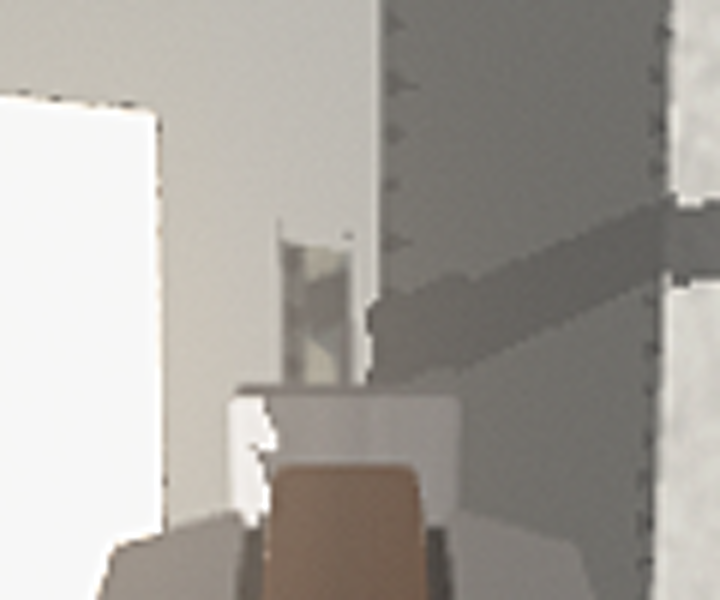

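The notch edges appear at u=317 and 328.6 (predicted 316 and 327.5), so it lies 1.1 mm nearer the front. The collar centre is at 327.3, as predicted. I let the arm settle and recompute.

Emit:
{"fn": "carry_out", "kwargs": {"increments": [[0,0,0,0,0,0],[0,0,0,0,0,0],[0,0,0,0,0,0]]}}

```text
clock: 8.65
position: [0.6033, -0.1135, 0.1595]
eef_rot: [-0.051, 0.133, 0.93, -0.339]
ft_force: [-0.2, -0.5, -1.1]
gripper_width: 0.0138
grip_force: 30.0
```

```bash
sed -i 's/^N0=.*/N0=np.array([.58365,-.19148,0])+cx*(.054-.0011)-cy*.001/' h.py; cat > st.py <<'E'
from h import *
from workcell import r
import sys
s=r.state();print(round(s["clock"],2),s["position"].round(4),"F",s["ft_force"].round(1),"tip",tip(s),"w",round(s["gripper_width"],4))
a=list(map(float,sys.argv[1:]))
for i in range(0,len(a),3):
    P,R=tcp_for_tip(*a[i:i+3]); print(a[i:i+3],inc(s,P,R).tolist())
E
python3 - <<'E'
from h import *
print([np.round(along(L),1).tolist() for L in(-15,-8,0,8,16,22)])
E
python3 st.py -63.6 79 40 -43.7 55.2 40 -40 50.7 40
```

```text
[[-63.6, 79.0], [-59.1, 73.6], [-54.0, 67.5], [-48.9, 61.4], [-43.7, 55.2], [-39.9, 50.6]]
8.65 [ 0.6033 -0.1135  0.1595] F [-0.2 -0.5 -1.1] tip [-64.   -0.1  77.1  40.1] w 0.0138
[-63.6, 79.0, 40.0] [-0.0002, -0.0083, -0.0059, -0.0019, -0.0005, 0.0071]
[-43.7, 55.2, 40.0] [-0.0003, -0.0078, 0.1492, -0.0019, -0.0005, 0.0071]
[-40.0, 50.7, 40.0] [-0.0003, -0.0075, 0.1783, -0.0019, -0.0005, 0.0071]
```

Emit:
{"fn": "carry_out", "kwargs": {"increments": [[0,-0.008,0,-0.002,0,0.007],[0,-0.008,0.02,-0.002,0,0.007],[0,-0.008,0.04,-0.002,0,0.007],[0,-0.008,0.06,-0.002,0,0.007],[0,-0.008,0.08,-0.002,0,0.007],[0,-0.008,0.08,-0.002,0,0.007]]}}

```text
clock: 9.4
position: [0.5996, -0.125, 0.1479]
eef_rot: [-0.05, 0.136, 0.93, -0.339]
ft_force: [0.4, -0.7, -0.6]
gripper_width: 0.014
grip_force: 30.0
```

```bash
python3 st.py -53 66.2 40 -43.7 55.2 40 -40 50.7 40
```

```text
9.4 [ 0.5996 -0.125   0.1479] F [ 0.4 -0.7 -0.6] tip [-52.   -0.4  65.5  40. ] w 0.014
[-53.0, 66.2, 40.0] [-0.0013, 0.0014, -0.0062, -0.0005, -0.0016, 0.0001]
[-43.7, 55.2, 40.0] [-0.0014, 0.0011, 0.0659, -0.0005, -0.0016, 0.0001]
[-40.0, 50.7, 40.0] [-0.0014, 0.0014, 0.095, -0.0005, -0.0016, 0.0001]
```

No contact force with the tip at rim level: it is in the notch. I go on to the full depth.

Emit:
{"fn": "carry_out", "kwargs": {"increments": [[-0.001,0.001,0.02,0,0,0],[-0.001,0.001,0.04,0,0,0],[-0.001,0.001,0.06,0,0,0],[-0.001,0.001,0.08,0,0,0],[-0.001,0.001,0.098,0,0,0],[-0.001,0.001,0.098,0,0,0],[-0.001,0.001,0.098,0,0,0]]}}

```text
clock: 10.28
position: [0.5966, -0.1365, 0.133]
eef_rot: [-0.05, 0.136, 0.93, -0.338]
ft_force: [-0.5, 0.3, -0.7]
gripper_width: 0.014
grip_force: 30.0
```

```bash
python3 st.py -40 50.7 40 -37 54 48 -32 63 58 -32 75 58
```

```text
10.28 [ 0.5966 -0.1365  0.133 ] F [-0.5  0.3 -0.7] tip [-40.1   0.1  50.6  40. ] w 0.014
[-40.0, 50.7, 40.0] [0.0006, -0.0007, -0.0001, 0.0002, -0.0007, 0.0]
[-37.0, 54.0, 48.0] [0.0006, 0.052, 0.0022, 0.178, -0.0007, 0.0001]
[-32.0, 63.0, 58.0] [0.0006, 0.0953, 0.0049, 0.4002, -0.0006, 0.0002]
[-32.0, 75.0, 58.0] [0.0007, 0.0568, -0.0411, 0.4002, -0.0006, 0.0002]
```

```bash
cat > arc.py <<'E'
from h import *
from workcell import r
import sys
s=r.state();print(round(s["clock"],2),"F",s["ft_force"].round(1),"tip",tip(s),"w",round(s["gripper_width"],4),"q",s["qpos"].round(2))
TH=lambda f:np.interp(f,[0,.35,.95,1.25,1.4,1.57],[40,40,20,5,0,-5])
for f in map(float,sys.argv[1:]):
    t=np.radians(TH(f)); e=np.array([58-106*np.cos(f),65+106*np.sin(f)])
    tp=e-1*np.array([np.cos(t),np.sin(t)])+22*np.array([np.sin(t),-np.cos(t)])
    P,R=tcp_for_tip(*tp,np.degrees(t)); print(f,tp.round(1),inc(s,P,R).round(3).tolist())
E
python3 arc.py 0 .05 .1 .15 .2 .25 .3
```

```text
10.28 F [-0.5  0.3 -0.7] tip [-40.1   0.1  50.6  40. ] w 0.014 q [ 0.04  0.88 -0.37  1.58  0.89  1.34  0.51]
0.0 [-34.6  47.5] [0.001, -0.011, 0.029, 0.0, -0.001, 0.0]
0.05 [-34.5  52.8] [0.001, -0.029, 0.01, 0.0, -0.001, 0.0]
0.1 [-34.1  58.1] [0.001, -0.047, -0.009, 0.0, -0.001, 0.0]
0.15 [-33.4  63.3] [0.001, -0.066, -0.027, 0.0, -0.001, 0.0]
0.2 [-32.5  68.6] [0.001, -0.087, -0.044, 0.0, -0.001, 0.0]
0.25 [-31.3  73.7] [0.001, -0.108, -0.06, 0.0, -0.001, 0.0]
0.3 [-29.9  78.8] [0.001, -0.13, -0.075, 0.0, -0.001, 0.0]
```

Emit:
{"fn": "carry_out", "kwargs": {"increments": [[0,-0.01,0.02,0,0,0],[0,-0.029,0.01,0,0,0],[0,-0.047,-0.009,0,0,0],[0,-0.066,-0.027,0,0,0],[0,-0.087,-0.044,0,0,0],[0,-0.108,-0.06,0,0,0],[0,-0.108,-0.06,0,0,0],[0,-0.108,-0.06,0,0,0]]}}

```text
clock: 11.28
position: [0.5943, -0.1451, 0.1563]
eef_rot: [-0.049, 0.136, 0.93, -0.338]
ft_force: [0.4, 2.7, -1.2]
gripper_width: 0.0141
grip_force: 30.0
```

```bash
python3 arc.py .25 .35 .45 .55 .65 .75; python3 - <<'E'
from workcell import r
import cv2
c=r.camera("scene");cv2.imwrite("pics/s2.png",cv2.resize(c["pixels"][110:270,160:360],None,fx=3,fy=3))
E
```

```text
11.28 F [ 0.4  2.7 -1.2] tip [-31.2   0.4  73.9  40. ] w 0.0141 q [ 0.05  0.84 -0.38  1.58  0.88  1.36  0.55]
0.25 [-31.3  73.7] [0.002, 0.001, 0.0, -0.0, 0.0, -0.0]
0.35 [-28.2  83.9] [0.002, -0.044, -0.028, -0.0, 0.0, -0.0]
0.45 [-25.1  92.9] [0.002, -0.116, -0.052, -0.074, 0.0, -0.0]
0.55 [-21.1 101.5] [0.002, -0.19, -0.07, -0.148, 0.0, -0.0]
0.65 [-16.3 109.6] [0.002, -0.266, -0.08, -0.222, 0.0, -0.0]
0.75 [-10.6 117.1] [0.002, -0.342, -0.085, -0.296, 0.0, -0.0]
```

View pics/s2.png

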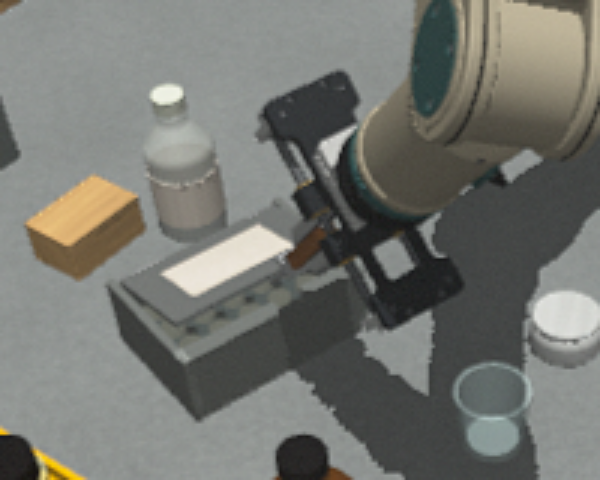

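The picture shows the lid ajar, with the blade under its edge and about 2.8 N of contact. I continue along the arc.

Emit:
{"fn": "carry_out", "kwargs": {"increments": [[0,-0.022,-0.014,0,0,0],[0,-0.044,-0.028,0,0,0],[0,-0.08,-0.04,-0.037,0,0],[0,-0.116,-0.052,-0.074,0,0],[0,-0.153,-0.061,-0.111,0,0],[0,-0.19,-0.07,-0.148,0,0],[0,-0.266,-0.08,-0.222,0,0],[0,-0.342,-0.085,-0.296,0,0],[0,-0.342,-0.085,-0.296,0,0]]}}

```text
clock: 12.45
position: [0.5811, -0.1893, 0.2152]
eef_rot: [-0.033, 0.144, 0.962, -0.23]
ft_force: [-0.1, 0.5, -0.4]
gripper_width: 0.0137
grip_force: 30.0
```

```bash
python3 arc.py .75 .85 .95 1.05 1.15 1.25 1.35 1.45 1.52 1.57
```

```text
12.45 F [-0.1  0.5 -0.4] tip [ -5.6   0.3 119.2  26.9] w 0.0137 q [ 0.29  0.68 -0.47  1.61  0.77  1.25  0.77]
0.75 [-10.6 117.1] [0.002, 0.025, -0.002, -0.005, -0.001, -0.008]
0.85 [ -4.2 124. ] [0.002, -0.051, -0.017, -0.079, -0.001, -0.008]
0.95 [  2.9 130.2] [0.001, -0.128, -0.026, -0.153, -0.001, -0.008]
1.05 [ 10.  135.4] [0.0, -0.217, -0.026, -0.264, -0.0, -0.008]
1.15 [ 17.5 139.9] [-0.0, -0.306, -0.017, -0.375, -0.0, -0.008]
1.25 [ 25.5 143.6] [-0.001, -0.394, 0.0, -0.486, 0.0, -0.008]
1.35 [ 34.4 146.4] [-0.001, -0.469, 0.02, -0.56, 0.0, -0.008]
1.45 [ 43.7 148.3] [-0.002, -0.541, 0.046, -0.63, 0.001, -0.008]
1.52 [ 50.3 149. ] [-0.002, -0.589, 0.068, -0.676, 0.001, -0.008]
1.57 [ 55.  149.2] [-0.002, -0.622, 0.085, -0.709, 0.001, -0.008]
```

Emit:
{"fn": "carry_out", "kwargs": {"increments": [[0,-0.05,-0.017,-0.08,0,0],[0,-0.09,-0.021,-0.116,0,0],[0,-0.128,-0.026,-0.153,0,0],[0,-0.172,-0.026,-0.208,0,0],[0,-0.217,-0.026,-0.264,0,0],[0,-0.26,-0.022,-0.32,0,0],[0,-0.306,-0.017,-0.375,0,0],[0,-0.35,-0.009,-0.43,0,0],[0,-0.394,0,-0.486,0,0],[0,-0.394,0,-0.486,0,0]]}}

```text
clock: 13.7
position: [0.5611, -0.2546, 0.2483]
eef_rot: [-0.007, 0.146, 0.988, -0.042]
ft_force: [0.8, 0.3, -0.1]
gripper_width: 0.0136
grip_force: 30.0
```

```bash
python3 arc.py 1.25 1.35 1.45 1.52 1.57
```

```text
13.7 F [ 0.8  0.3 -0.1] tip [ 23.3  -0.4 141.1   4.9] w 0.0136 q [ 0.72  0.61 -0.65  1.58  0.49  1.12  1.21]
1.25 [ 25.5 143.6] [-0.001, -0.011, -0.012, 0.002, -0.002, -0.004]
1.35 [ 34.4 146.4] [-0.001, -0.088, -0.021, -0.072, -0.002, -0.004]
1.45 [ 43.7 148.3] [-0.002, -0.164, -0.024, -0.142, -0.002, -0.004]
1.52 [ 50.3 149. ] [-0.002, -0.217, -0.022, -0.188, -0.002, -0.004]
1.57 [ 55.  149.2] [-0.002, -0.254, -0.019, -0.22, -0.002, -0.004]
```

Emit:
{"fn": "carry_out", "kwargs": {"increments": [[0,-0.045,-0.018,-0.035,0,0],[0,-0.088,-0.021,-0.072,0,0],[0,-0.126,-0.023,-0.107,0,0],[0,-0.164,-0.024,-0.142,0,0],[0,-0.19,-0.023,-0.165,0,0],[0,-0.217,-0.022,-0.188,0,0],[0,-0.235,-0.02,-0.204,0,0],[0,-0.235,-0.02,-0.204,0,0],[0,-0.235,-0.02,-0.204,0,0]]}}

```text
clock: 14.82
position: [0.5486, -0.2972, 0.2562]
eef_rot: [0.005, 0.144, 0.989, 0.037]
ft_force: [-0.4, 0.4, -1.5]
gripper_width: 0.0136
grip_force: 30.0
```

```bash
python3 arc.py 1.52; python3 - <<'E'
from workcell import r
import cv2
c=r.camera("scene");cv2.imwrite("pics/s3.png",cv2.resize(c["pixels"][50:290,130:400],None,fx=2,fy=2))
E
```

```text
14.82 F [-0.4  0.4 -1.5] tip [ 5.030e+01 -1.000e-01  1.489e+02 -4.300e+00] w 0.0136 q [ 0.91  0.65 -0.72  1.51  0.37  1.14  1.42]
1.52 [ 50.3 149. ] [-0.0, 0.008, -0.0, 0.018, -0.001, -0.0]
```

View pics/s3.png

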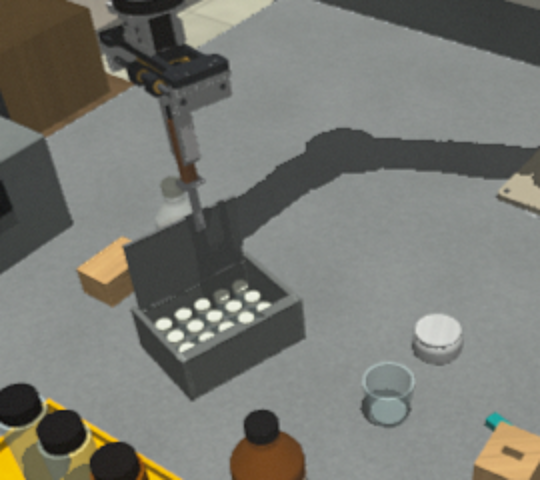

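The lid stands upright with the blade against its underside. I retreat towards the front, rise and return to the stand.

Emit:
{"fn": "carry_out", "kwargs": {"increments": [[0,0.05,0,0.03,0,0],[0,0.2,0,0.08,0,0],[0,0.4,0,0.095,0,0],[0,0.65,-0.2,0.095,0,0],[0,0.9,-0.4,0.095,0,0],[0,0.9,-0.4,0.095,0,0],[0,0.9,-0.4,0.095,0,0]]}}

```text
clock: 15.75
position: [0.5982, -0.1302, 0.3497]
eef_rot: [-0.0, 0.144, 0.99, 0.0]
ft_force: [-0.2, -0.9, -1.7]
gripper_width: 0.0138
grip_force: 30.0
```

```bash
cat > bk.py <<'E'
from h import *
from workcell import r
s=r.state();print(round(s["clock"],2),s["position"].round(4),"F",s["ft_force"].round(1),"q",s["qpos"].round(2))
q=np.array([0,.677,.736,0]);R=Rn.from_quat(np.roll(q/np.linalg.norm(q),-1)).as_matrix()
for z in(.30,.19,.1185): print(z,inc(s,[.5957,.1897,z],R).tolist())
E
python3 bk.py
```

```text
15.75 [ 0.5982 -0.1302  0.3497] F [-0.2 -0.9 -1.7] q [ 0.59  0.54 -0.72  1.42  0.36  1.32  1.13]
0.3 [0.467, 1.5299, 0.2488, -0.0003, -0.0004, 1.5263]
0.19 [0.4669, 1.5299, 0.7988, -0.0003, -0.0004, 1.5263]
0.1185 [0.4667, 1.5299, 1.1563, -0.0003, -0.0004, 1.5263]
```

Emit:
{"fn": "carry_out", "kwargs": {"increments": [[0.2,0.7,0.1,0,0,0.9],[0.2,0.7,0.1,0,0,0.9],[0.2,0.7,0.2,0,0,0.9],[0.2,0.7,0.2,0,0,0.9],[0.2,0.7,0.2,0,0,0.9]]}}

```text
clock: 16.38
position: [0.5994, 0.0134, 0.3086]
eef_rot: [-0.001, 0.478, 0.878, -0.001]
ft_force: [0.3, -0.3, -1.0]
gripper_width: 0.014
grip_force: 30.0
```

```bash
python3 bk.py
```

```text
16.38 [0.5994 0.0134 0.3086] F [ 0.3 -0.3 -1. ] q [ 0.27  0.51 -0.54  1.53  0.28  1.18  0.25]
0.3 [0.7504, 0.4631, 0.0432, -0.0032, -0.0011, 0.6243]
0.19 [0.7496, 0.4643, 0.5932, -0.0032, -0.0011, 0.6243]
0.1185 [0.7491, 0.4651, 0.9506, -0.0032, -0.0011, 0.6243]
```

Emit:
{"fn": "carry_out", "kwargs": {"increments": [[0.75,0.463,0.04,0,0,0.624],[0.75,0.463,0.04,0,0,0.624],[0.75,0.463,0.04,0,0,0.624],[0.75,0.463,0.04,0,0,0.624],[0.75,0.463,0.2,0,0,0.624],[0.75,0.464,0.4,0,0,0.624],[0.75,0.464,0.48,0,0,0.624],[0.75,0.464,0.48,0,0,0.624],[0.75,0.464,0.48,0,0,0.624]]}}

```text
clock: 17.5
position: [0.5978, 0.1914, 0.2158]
eef_rot: [-0.0, 0.677, 0.736, 0.002]
ft_force: [1.2, 0.6, -0.2]
gripper_width: 0.0138
grip_force: 30.0
```

```bash
python3 bk.py
```

```text
17.5 [0.5978 0.1914 0.2158] F [ 1.2  0.6 -0.2] q [-0.11  0.62 -0.41  1.58  0.28  1.   -0.51]
0.3 [-0.0065, -0.0099, -0.4208, 0.0032, -0.003, 0.0001]
0.19 [-0.0078, -0.0113, 0.1292, 0.0032, -0.003, 0.0001]
0.1185 [-0.0087, -0.0122, 0.4867, 0.0032, -0.003, 0.0001]
```

Emit:
{"fn": "carry_out", "kwargs": {"increments": [[-0.008,-0.009,0.1,0.002,-0.003,0],[-0.008,-0.009,0.2,0.002,-0.003,0],[-0.008,-0.009,0.3,0.002,-0.003,0],[-0.008,-0.009,0.4,0.002,-0.003,0],[-0.008,-0.009,0.46,0.002,-0.003,0],[-0.008,-0.009,0.487,0.002,-0.003,0],[-0.008,-0.009,0.487,0.002,-0.003,0],[-0.008,-0.009,0.487,0.002,-0.003,0]]}}

```text
clock: 18.5
position: [0.5955, 0.1901, 0.1177]
eef_rot: [0.0, 0.677, 0.736, -0.0]
ft_force: [0.9, 0.3, -1.0]
gripper_width: 0.0138
grip_force: 30.0
```

```bash
python3 bk.py
```

```text
18.5 [0.5955 0.1901 0.1177] F [ 0.9  0.3 -1. ] q [-0.14  0.73 -0.36  1.67  0.34  0.8  -0.57]
0.3 [-0.0023, 0.0007, -0.9115, -0.0002, 0.0003, 0.0004]
0.19 [-0.0022, 0.0008, -0.3615, -0.0002, 0.0003, 0.0004]
0.1185 [-0.0021, 0.0008, -0.004, -0.0002, 0.0003, 0.0004]
```

Same pose as at the grasp. I release, to about 60 mm only, and withdraw straight up.

Emit:
{"fn": "carry_out", "kwargs": {"increments": [[0,0,0,0,0,0],[0,0,0,0,0,0],[0,0,0,0,0,0],[0,0,0,0,0,0],[0,0,0,0,0,0]], "grip": 0.2}}

```text
clock: 19.12
position: [0.595, 0.1899, 0.117]
eef_rot: [-0.0, 0.677, 0.736, -0.001]
ft_force: [0.9, -0.9, 0.0]
gripper_width: 0.056
grip_force: 0.0
```

Emit:
{"fn": "carry_out", "kwargs": {"increments": [[0,0,-0.1,0,0,0],[0,0,-0.3,0,0,0],[0,0,-0.5,0,0,0],[0,0,-0.75,0,0,0],[-0.3,-0.08,-0.75,0,0,0],[-0.3,-0.08,-0.75,0,0,0],[-0.3,-0.08,-0.75,0,0,0]]}}

```text
clock: 20.0
position: [0.5842, 0.129, 0.2671]
eef_rot: [-0.0, 0.677, 0.736, -0.001]
ft_force: [0.8, 0.1, -0.4]
gripper_width: 0.0564
grip_force: 0.0
```

```bash
python3 - <<'E'
from h import *
from workcell import r
s=r.state();c=r.camera("wrist");d=r.camera("scene")["pixels"]
u=project(c,[.5965,.1871,.12],pose(s))[0];x,y=(u-60).clip(0).astype(int);print(u,x,y,s["position"])
pickle.dump((c,pose(s)),open("w5.pkl","wb"))
o=np.zeros((600,800,3),np.uint8);o[:480,:390]=cv2.resize(c["pixels"][y:y+120,x:x+97],None,fx=4,fy=4)[:480,:390] if 0 else cv2.resize(c["pixels"][y:y+120,x+10:x+107],(390,480))
b=d[130:330,190:440];o[:320,395:795]=cv2.resize(b,(400,320))
cv2.imwrite("pics/fin.png",o)
E
```

```text
[347.99975194 165.97305185] 287 105 [0.5841825  0.12900192 0.26708463]
```

View pics/fin.png

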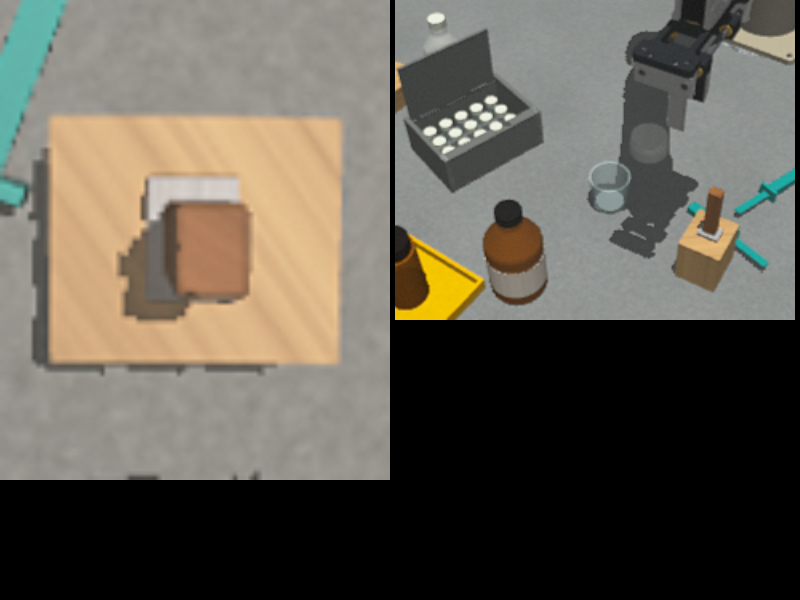

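The final picture shows the spatula home in the slot, with the same collar-to-handle offset as at the start, and the lid upright. The bystanders in the frame look undisturbed. The two turquoise lookalikes now lie flat. They stood in the first picture but were already down when the arm's first look came from over the case, well before it neared them.

```bash
python3 -c "
from workcell import r
print(r.finish_job())"
```

```text
the job is handed in; nothing more can be done
None
```

I handed the job in at about 20 s: the lid was levered open through the notch and stands upright by itself, and the spatula is back home in its stand; the hand-in gave no verdict, and the turquoise lookalikes toppled early on with the arm nowhere near them.

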